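# Hang the dip basket on the drip stand's hook

## Robot

A 6-joint arm with a two-finger parallel gripper is mounted at the origin on the work surface. World frame = base frame: x ahead of the robot, y to its left, z up, the work surface at z = 0. Lengths are in m, angles in rad, forces in N, time in s.
With the tool pointing down it reaches from about 0.375 to 0.975 m from the base axis. Payload 3.8 kg.
Tool frame: the origin (TCP) lies at the very end of the fingers, on their centre line; the grasp point (between the pads) lies 19 mm behind it (arm.pinch_z is the distance from the TCP to the grasp point, in m); z points along the fingers, y is the line along which they close (so a half turn about z gives the same grasp; the last joint's range is limited). The gripper opens to 88 mm and grips with 3 to 60 N. Pads are 18 mm wide; open, the fingers measure 123 mm over their backs; the gripper's body (75 mm by 187 mm) begins 45 mm behind the grasp point.
Start: joints at [1.235, 0.264, 1.604, -0, 1.274, -0.037], TCP at [0.199, 0.645, 0.239] pointing down, gripper open.
Joint ranges: [-2.63, 2.63], [-0.94, 2.18], [0.31, 2.57], [-1.31, 4.45], [0, 2.66], [-2.55, 2.55]. Speed limits (rad/s): [2.57, 2.57, 3.14, 3.14, 3.14, 3.14].

## Interface

Orientations are given as a unit quaternion [w, x, y, z].
In Python, from bench import arm gives the robot as it stands.
- The arm moves only by the shell command python3 -m handwheel 'ROWS'. ROWS is JSON, a list of rows, each a list of 3 entries, a list of its own where there are three numbers: the closure, from -1 (fully open) to 1 (shut), then the shift along the tool's x, y, z scaled (see below), then the turn about the tool's z scaled (see below). In form: [[grip, [tx, ty, tz], yaw], ...]. A call has 1 to 10 rows; each row shifts and turns the commanded pose from where the row before left it, along the tool's axes as they then stand; what a row does not reach is not made up. The controller multiplies each number of a shift by 400 mm and each number of a turn by pi/2 rad. A row lasts 1/12 s, in which the tool goes at most 41.7 mm and 7.16 degrees, less where a joint would pass 70% of its speed; a pose out of reach is approached as far as the arm can. A call with a number of a shift or a turn outside -1 to 1 is refused whole. A call with a gripper value outside its range is refused whole. The fingers move at their own pace and stop on an object; the grip force is fixed at half the most. Time passes only in rows, so rows that do not move let the fingers close. It gives the time, the measured TCP pose, the force, the opening and the grip force at its end, in the units of the state.
- arm.read_state(): the state, without advancing time (a new reading comes with each control period).
- arm.snapshot(name): name is "scene" or "top"; returns a dict with "color" (420x560x3 uint8, blue, green, red), "fov_y" (degrees; the focal length in pixels is half the picture's height over the tangent of half this angle, whatever the lens; pixels are square), "cx", "cy" (the principal point, pixels), "view" (4x4, takes a point from world to camera coordinates). Camera axes: x right, y down, z forward; pixel columns grow to the right and rows downward; lengths in m; the calibration is good to about 2 mm. A picture is of the moment at which its call begins. There is no depth.
- arm.job_done(): hands the job in; it is judged then, once.
Trained networks look in a picture, given as the dict that the camera call returned (one of the last four; its "shot" number tells which), for a name from the list of things; names that differ only in an ending like _2 or _b are one class to them, and where a whole thing is asked for, a point or a joint stands for the part that bears it (a point fixed in the world has none). Each returns a list of dicts, best first, with "p" (0 to 1); they miss things now and then, are a little off and sometimes report something else, mostly with a low value. They report only what shows in the picture. A call takes as long as a camera call. They do not tell look-alikes from the thing itself.
- arm.cut_out(picture, query): "pixels" (420x560 bool, what is visible of it) and "uv" ([column, row] in pixels, amid what is visible of it).
The state is a dict: "time_s": time; "qpos": joint angles; "qvel": joint speeds; "joint_torque": joint torques, N m; "eef_pos": TCP position; "tool_rot": TCP orientation; "contact_force": force on the tool from outside, world axes, zero at the start; "moment": the same for the moment, N m; "opening": opening from 0.0 (shut) to 1.0 (fully open); "grip_force": force on a finger pad.
Only numpy, scipy, OpenCV 4.12 (cv2) and the standard library are available. Lean on these libraries where they do the work, as an engineer would, in place of code of your own. Each camera call takes 0.05 s, during which the arm holds its last target. There are 200 camera calls.

## Task

Hang the wire dip basket by its black handle on the hook of the drip stand, under the strip lamp, so that it hangs freely and level at rest above the drip tray. Leave the other things on the bench where they are.

Things in the scene. Friction and masses are not known exactly. Their poses are not given: they have to be found in the camera images.
- basket: Steel wire basket 150 (x) x 85 (y) x 50 mm, 0.2 to 0.35 kg; origin: centre of its underside, z up; x points away from the robot within 0.5 rad. Over it a rigid black handle (bail), a 10 mm round bar in the plane y = 0; centre line (x,z) in mm: (-70,40), (-60,118), peak (0,130), (60,118), (70,40), straight between; a flat pad 36 x 16 x 10 mm at the peak.
- bail_peak (a point): Point on the underside of the flat pad at the middle (peak) of the bail, 125 mm above the basket's underside; this rests on the hook. Same axes as the basket.
- stand: Fixed drip stand: wooden base 12 mm thick, x -85 to 85, y -195 to 85 mm, with a steel drip tray, rim 30 mm high. Origin on the bench under the hook's seat, z up; x points away from the robot within 0.4 rad. A 14 mm post at (0,-65) mm carries the hook at its top. The lamp leaves no room for an upright gripper: hold the near half of the handle, tool leaning 30 to 45 degrees back.
- lamp (a point): Centre of the underside of the strip lamp over the hook, 313 mm above the bench, 128 mm above the hook's bar. The lamp is 75 mm (x) x 200 mm (y) x 26 mm, spanning the stand's x -38 to 38, y -175 to 25 mm, on an 18 mm column at (30,-150) mm. Axes as the stand.
- hook_tip (a point): Top of the hook's upturned tip, 199 mm above the bench, 14 mm above the level bar, at (0,50) mm in the stand's frame. The hook is a flat steel bar, 14 mm wide (x) and 10 mm thick, running level along the stand's +y (the robot's left) from the post to y = 46 mm, then turning up (8 mm thick): open towards +y.
- hook_seat (a point): Seat of the hook: top of the level bar, midway between post and upturned tip, 185 mm above the bench. Same axes as the stand.
- dish: White ceramic dish, 100 mm across, 24 mm high; origin under its centre. Bystander.
- block: Wooden block 90 x 70 x 35 mm with a steel stub 24 mm wide and 20 mm high on top; origin under its centre. Bystander.
- mug: Steel mug, 72 mm across, 75 mm high, its own handle at its +y; origin under its centre. Bystander.
- bottle: Blue plastic jar with white cap, 48 mm across, 80 mm high; origin under its centre. Bystander.
- hammer: Hammer lying along its x axis, head to +x, about 280 mm long and 35 mm high. Bystander.
Mind the look-alikes: they are no part of the job. Leave any red look-alike of the basket alone.

How it is judged:
At the end, for the whole second after the job is handed in: The basket hangs at rest from the hook by its handle: the peak's underside within 40 mm sideways of the bar, between post and tip, at most 12 mm below or 20 mm above the bar's top; basket within 23 degrees of level; other things within 50 mm of their places, mug and jar upright (x of bail_peak in the frame of hook_seat between -0.04 and 0.04 m and y of bail_peak in the frame of hook_seat between -0.06 and 0.055 m and z of bail_peak in the frame of hook_seat between -0.012 and 0.02 m and angle between basket's own z axis and vertical below 0.4 rad and contact force between basket and stand above 0.8 N and linear speed of basket below 0.05 m/s and angular speed of basket below 0.5 rad/s); the robot touches nothing.
It fails at once if another thing on the bench is pushed more than 50 mm from its place (distance of any of dish, block, mug, bottle, hammer from where it was at the start of the episode above 0.05 m).
It fails at once if the mug or the jar is tipped over (angle between any of mug, bottle's own z axis and vertical above 0.6 rad).
It also fails if it takes over 45 s, if anything falls off the work surface, if the arm or the gripper's body presses on something with over 40 N, if the wrist force passes 120 N, or if a joint passes its speed limit or range.

## Working session

There is one attempt and no reset: what is moved stays moved. The work goes in short steps, Python scripts to look and compute and a shell command to move; the robot and the scene stay as the last step left them, time stands still between calls to the robot, and variables do not carry over. Pictures are saved under pics/ and viewed, at most 10 in all, crops included, and the job is handed in when it is done.

```bash
mkdir -p pics; ls
cat > h.py <<'E'
import numpy as np, cv2
from bench import arm
def K(s):
    f=s["color"].shape[0]/2/np.tan(np.radians(s["fov_y"])/2); return f,s["cx"],s["cy"]
def proj(s,p):
    f,cx,cy=K(s); c=np.asarray(s["view"])@np.append(p,1); return np.array([cx+f*c[0]/c[2],cy+f*c[1]/c[2]])
def ray(s,uv):
    f,cx,cy=K(s); V=np.asarray(s["view"]); R=V[:3,:3]; o=-R.T@V[:3,3]
    d=R.T@np.array([(uv[0]-cx)/f,(uv[1]-cy)/f,1]); return o,d/np.linalg.norm(d)
def atz(s,uv,z):
    o,d=ray(s,uv); return o+d*(z-o[2])/d[2]
def tri(s1,u1,s2,u2):
    o1,d1=ray(s1,u1); o2,d2=ray(s2,u2)
    A=np.stack([d1,-d2],1); t=np.linalg.lstsq(A,o2-o1,rcond=None)[0]
    a,b=o1+d1*t[0],o2+d2*t[1]; return (a+b)/2,np.linalg.norm(a-b)
E
python3 - <<'E'
from h import *
import pickle
S={n:arm.snapshot(n) for n in("scene","top")}
pickle.dump(S,open("s0.pkl","wb"))
for n,s in S.items():
    cv2.imwrite(f"pics/{n}0.png",s["color"])
    print(n,ray(s,(280,210)))
    for q in["basket","bail_peak","stand","lamp","hook_tip","hook_seat","dish","block","mug","bottle","hammer"]:
        print(q,[(round(r["p"],2),np.round(r["uv"]).tolist(),int(r["pixels"].sum())) for r in arm.cut_out(s,q)][:4])
E
```

```text
pics
scene (array([ 1.22359864, -0.35606698,  1.32358053]), array([-0.4970896 ,  0.354717  , -0.79188242]))
basket [(0.94, [252.0, 187.0], 1391), (0.9, [373.0, 150.0], 1317), (0.65, [314.0, 240.0], 1967), (0.63, [172.0, 315.0], 9828)]
bail_peak [(0.84, [312.0, 245.0], 1789), (0.64, [254.0, 185.0], 1296), (0.6, [377.0, 152.0], 1268), (0.58, [296.0, 150.0], 1064)]
stand [(0.68, [172.0, 314.0], 10102)]
lamp [(0.74, [312.0, 310.0], 993), (0.71, [171.0, 314.0], 9966)]
hook_tip [(0.88, [171.0, 316.0], 9979)]
hook_seat [(0.98, [172.0, 316.0], 9758)]
dish [(0.9, [236.0, 243.0], 711), (0.59, [312.0, 308.0], 866)]
block [(0.76, [311.0, 308.0], 947), (0.27, [171.0, 316.0], 9867)]
mug [(0.96, [330.0, 177.0], 653)]
bottle [(0.68, [344.0, 285.0], 402)]
hammer []
top (array([0.24424447, 0.15508124, 1.39105733]), array([ 0.21167233,  0.02017679, -0.9771324 ]))
basket [(0.93, [195.0, 302.0], 1439), (0.87, [259.0, 290.0], 1358), (0.8, [136.0, 243.0], 1514), (0.79, [264.0, 196.0], 1324)]
bail_peak [(0.98, [269.0, 197.0], 1253), (0.73, [133.0, 238.0], 1445), (0.63, [257.0, 295.0], 1405), (0.62, [195.0, 302.0], 1560)]
stand [(0.87, [418.0, 204.0], 6619)]
lamp [(0.97, [416.0, 206.0], 6761)]
hook_tip [(0.61, [416.0, 208.0], 6725)]
hook_seat []
dish [(0.56, [315.0, 252.0], 802)]
block [(0.7, [316.0, 159.0], 558), (0.63, [268.0, 198.0], 1239)]
mug [(0.89, [196.0, 245.0], 596)]
bottle [(0.54, [280.0, 150.0], 222)]
hammer [(0.9, [190.0, 167.0], 754)]
```

View pics/scene0.png

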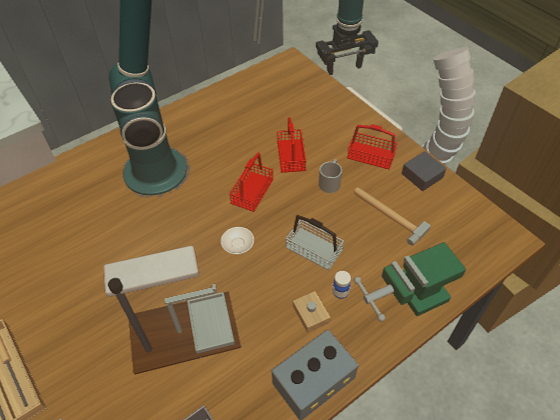

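View pics/top0.png

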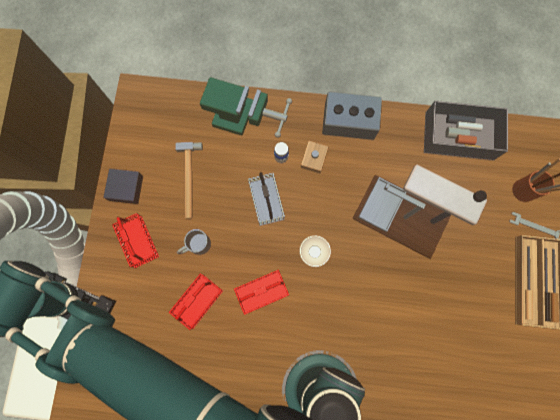

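Scene: the steel basket with the black handle is at scene (314,240) and top (265,198). The stand is at scene (185,320) and top (415,205). Candidates in the top view are red baskets at (195,302), (261,291) and (135,241), and the grey one at (265,198). I choose the grey one with the black bail, and will check it in a crop.

Run:
```python
from h import *
import pickle
S=pickle.load(open("s0.pkl","rb"))
def crop(s,u0,v0,w,h,k): return cv2.resize(s["color"][v0:v0+h,u0:u0+w],None,fx=k,fy=k,interpolation=cv2.INTER_CUBIC)
a=crop(S["scene"],280,205,66,66,4.5);b=crop(S["top"],234,165,66,66,4.5)
c=crop(S["scene"],100,240,150,132,2.25);c=crop(S["scene"],100,243,134,100,3);d=crop(S["top"],354,160,134,100,3)
im=np.zeros((600,800,3),np.uint8); im[:297,:297]=a;im[:297,400:697]=b;im[300:600,:398]=c[:,:398];im[300:600,400:800]=d[:,:400]
cv2.imwrite("pics/crop0.png",im)
```

```text
(no output)
```

View pics/crop0.png

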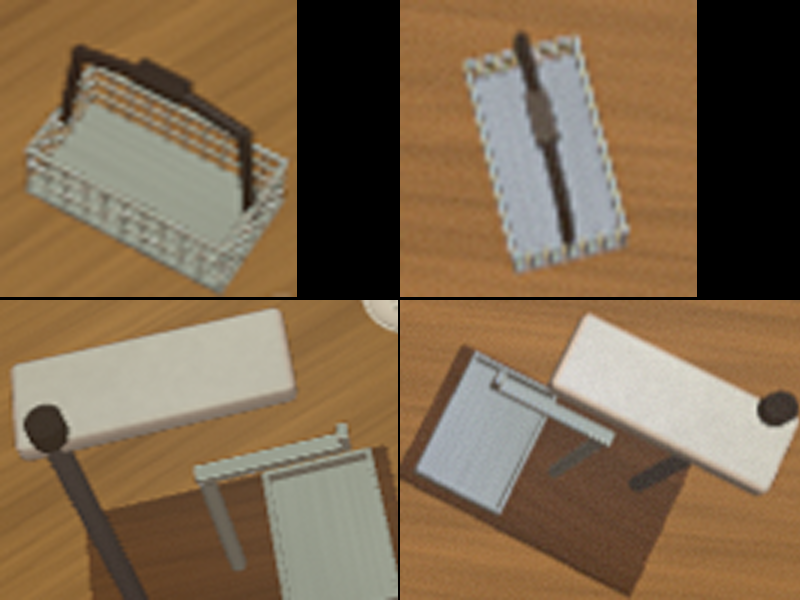

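The crop confirms the grey wire basket with a black bail. I can see its bail corners and pad in both views, plus the hook tip, the post end and the base corners. Next I fit poses.

Run:
```python
from h import *
import pickle
from scipy.optimize import least_squares
S=pickle.load(open("s0.pkl","rb")); s,t=S["scene"],S["top"]
def fit(obs,x0,name):
    def P(q,p):
        c,d=np.cos(q[3]),np.sin(q[3]); p=np.array(p)/1e3
        return np.array([q[0]+c*p[0]-d*p[1],q[1]+d*p[0]+c*p[1],q[2]+p[2]])
    r=least_squares(lambda q:np.concatenate([proj(v,P(q,p))-u for v,u,p in obs]),x0,loss="soft_l1")
    print(name,r.x.round(4)); print(np.concatenate([proj(v,P(r.x,p))-u for v,u,p in obs]).reshape(-1,2).round(1).tolist())
    return r.x,P
b=[(s,(297.8,215.7),(-60,0,121)),(s,(335.1,234.3),(60,0,121)),(s,(316.7,222.3),(0,0,133)),(t,(265.3,190.1),(0,0,135)),(t,(261.3,173.9),(60,0,121)),(t,(271.3,218.3),(-70,0,45)),
 (t,(249,179),(75,42.5,50)),(t,(274,174),(75,-42.5,50)),(t,(284,217.5),(-75,-42.5,50)),(t,(260,223.5),(-75,42.5,50))]
print("pad tri",tri(s,(316.7,222.3),t,(265.3,190.1)))
fit(b,[.5,.15,0,0],"basket")
st=[(s,(214,286.3),(0,50,199)),(t,(386.3,184.3),(0,50,199)),(s,(166,300.3),(0,-69,185)),(t,(424.7,206),(0,-72,185)),
 (t,(415.7,165),(38,25,339)),(t,(405,188.3),(-38,25,339)),(t,(487,203),(38,-175,339)),(t,(476.7,224),(-38,-175,339)),
 (t,(375.7,175.7),(85,85,12)),(t,(354,220),(-85,85,12)),(t,(431.3,258.3),(-85,-195,12))]
print("tip tri",tri(s,(214,286.3),t,(386.3,184.3)))
q,P=fit(st,[.5,-.2,0,-.4],"stand")
for n,p in dict(seat=(0,-8,185),tip=(0,50,199),lamp_near=(-38,-75,313)).items(): print(n,P(q,p).round(3))
print("base",atz(t,(0,0),0)); 
for n,u,z in(("dish",(315,252),0.01),("block",(315,156),.03),("bottle",(281,151),.08),("mug",(197,242),.07)): print(n,atz(t,u,z).round(3))
z=arm.read_state(); print(z["time_s"],z["eef_pos"],z["tool_rot"],z["opening"])
```

```text
pad tri (array([0.57330907, 0.23242454, 0.13312317]), np.float64(0.0014171889316417692))
basket [ 0.5708  0.2315 -0.0025  0.3422]
[[-0.3, 0.0], [-1.3, 0.2], [-1.1, 0.2], [0.0, 0.7], [-0.2, -0.3], [-0.2, 0.5], [-0.9, -0.3], [-0.3, -1.1], [0.5, -0.6], [-1.6, -0.5]]
tip tri (array([ 0.60972531, -0.11739971,  0.19928963]), np.float64(0.004854948714225067))
stand [ 0.5878 -0.1658 -0.0034 -0.3747]
[[-0.3, -0.0], [1.0, 2.1], [-0.0, 0.6], [-0.1, 0.7], [0.1, -1.4], [-1.4, 0.6], [1.3, -4.2], [0.1, 1.1], [-1.0, -0.9], [-1.4, -1.0], [-0.1, 0.5]]
seat [ 0.585 -0.173  0.182]
tip [ 0.606 -0.119  0.196]
lamp_near [ 0.525 -0.222  0.31 ]
base [1.21717679 1.29105262 0.        ]
dish [0.418 0.057 0.01 ]
block [0.734 0.088 0.03 ]
bottle [0.721 0.2   0.08 ]
mug [0.402 0.426 0.07 ]
1.2 [0.19870297 0.64508829 0.23869497] [-6.61998580e-07  1.48835275e-01  9.88862003e-01 -3.38616869e-06] 1.0031207258510066
```

Every row moves only along the tool's axes or turns about its z, so leaning the tool isn't directly commandable. I'll raise and stretch the arm first and see what the reach limit does to its orientation.

```bash
python3 -m handwheel '[[-1,[-0.06,0.03,-0.075],0],[-1,[-0.06,0.03,-0.075],0],[-1,[-0.06,0.03,-0.075],0],[-1,[-0.06,0.03,-0.075],0],[-1,[-0.06,0.03,-0.075],0],[-1,[-0.06,0.03,-0.075],0],[-1,[-0.06,0.03,-0.075],0],[-1,[-0.06,0.03,-0.075],0]]'
cat >> h.py <<'E'
from scipy.spatial.transform import Rotation as Rn
def st():
    z=arm.read_state(); R=Rn.from_quat(z["tool_rot"],scalar_first=True).as_matrix()
    print("t",round(z["time_s"],2),"p",np.round(z["eef_pos"],4),"q",np.round(z["qpos"],3),"F",np.round(z["contact_force"],1),"op",round(z["opening"],3),"gf",round(z["grip_force"],1));print("R cols x,y,z",R.T.round(3).tolist())
    return z,R
E
python3 -c "
from h import *
st()"
```

```text
time_s: 1.87
eef_pos: [0.4115, 0.68, 0.4804]
tool_rot: [0.0, 0.149, 0.989, 0.0]
contact_force: [0.3, 0.5, 0.9]
opening: 1.001
grip_force: 0.0
t 1.87 p [0.4115 0.68   0.4804] q [ 0.995  0.488  0.872  0.     1.78  -0.277] F [0.3 0.5 0.9] op 1.001 gf 0.0
R cols x,y,z [[-0.956, 0.294, -0.0], [0.294, 0.956, 0.0], [0.0, 0.0, -1.0]]
```

```bash
python3 -m handwheel '[[-1,[-0.09,0.04,-0.03],0],[-1,[-0.09,0.04,-0.03],0],[-1,[-0.09,0.04,-0.03],0],[-1,[-0.09,0.04,-0.03],0],[-1,[-0.09,0.04,-0.03],0],[-1,[-0.09,0.04,-0.03],0]]'
python3 -c "
from h import *
st()"
```

```text
time_s: 2.37
eef_pos: [0.604, 0.6662, 0.5037]
tool_rot: [0.011, 0.149, 0.989, 0.018]
contact_force: [-0.0, 0.1, -0.3]
opening: 1.005
grip_force: 0.0
t 2.37 p [0.604  0.6662 0.5037] q [ 0.806  0.814  0.317  0.003  1.97  -0.465] F [-0.   0.1 -0.3] op 1.005 gf 0.0
R cols x,y,z [[-0.955, 0.295, -0.016], [0.294, 0.955, 0.038], [0.027, 0.032, -0.999]]
```

```bash
python3 -m handwheel '[[-1,[-0.05,0.09,0],0],[-1,[-0.05,0.09,0],0],[-1,[-0.05,0.09,0],0],[-1,[-0.05,0.09,0],0],[-1,[-0.05,0.09,0],0]]'
python3 -c "
from h import *
st()"
```

```text
time_s: 2.78
eef_pos: [0.6664, 0.7168, 0.4522]
tool_rot: [0.047, 0.149, 0.985, 0.071]
contact_force: [0.5, -0.3, -0.1]
opening: 1.002
grip_force: 0.0
t 2.78 p [0.6664 0.7168 0.4522] q [ 0.794  0.878  0.312  0.008  1.78  -0.476] F [ 0.5 -0.3 -0.1] op 1.002 gf 0.0
R cols x,y,z [[-0.951, 0.299, -0.072], [0.286, 0.946, 0.155], [0.114, 0.127, -0.985]]
```

The lean builds up at the reach limit. Next I check whether it persists when the arm moves back, while swinging to the other side so a second push brings the total lean along about +x.

```bash
python3 -m handwheel '[[-1,[-0.037,-0.093,-0.016],0],[-1,[-0.037,-0.093,-0.016],0],[-1,[-0.037,-0.093,-0.016],0],[-1,[-0.037,-0.093,-0.016],0],[-1,[-0.037,-0.093,-0.016],0],[-1,[-0.037,-0.093,-0.016],0],[-1,[-0.037,-0.093,-0.016],0],[-1,[-0.037,-0.093,-0.016],0],[-1,[-0.037,-0.093,-0.016],0],[-1,[-0.037,-0.093,-0.016],0]]'
python3 -c "
from h import *
st()"
```

```text
time_s: 3.62
eef_pos: [0.6926, 0.3146, 0.4704]
tool_rot: [0.047, 0.148, 0.985, 0.072]
contact_force: [-0.1, -0.4, -0.2]
opening: 1.0
grip_force: 0.0
t 3.62 p [0.6926 0.3146 0.4704] q [ 0.358  0.286  1.171  0.079  1.531 -0.911] F [-0.1 -0.4 -0.2] op 1.0 gf 0.0
R cols x,y,z [[-0.952, 0.299, -0.072], [0.285, 0.946, 0.155], [0.115, 0.127, -0.985]]
```

```bash
python3 -m handwheel '[[-1,[-0.037,-0.093,-0.016],0],[-1,[-0.037,-0.093,-0.016],0],[-1,[-0.037,-0.093,-0.016],0],[-1,[-0.037,-0.093,-0.016],0],[-1,[-0.037,-0.093,-0.016],0],[-1,[-0.037,-0.093,-0.016],0],[-1,[-0.037,-0.093,-0.016],0],[-1,[-0.037,-0.093,-0.016],0],[-1,[-0.037,-0.093,-0.016],0],[-1,[-0.037,-0.093,-0.016],0]]'
python3 -m handwheel '[[-1,[-0.03,-0.097,-0.016],0],[-1,[-0.03,-0.097,-0.016],0],[-1,[-0.03,-0.097,-0.016],0],[-1,[-0.094,-0.034,0],0],[-1,[-0.094,-0.034,0],0],[-1,[-0.094,-0.034,0],0],[-1,[-0.094,-0.034,0],0],[-1,[-0.094,-0.034,0],0],[-1,[-0.094,-0.034,0],0],[-1,[-0.094,-0.034,0],0]]'
python3 -c "
from h import *
st()"
```

```text
time_s: 4.45
eef_pos: [0.7199, -0.0896, 0.4864]
tool_rot: [0.047, 0.148, 0.985, 0.072]
contact_force: [0.8, 0.1, -0.1]
opening: 1.003
grip_force: 0.0
time_s: 5.28
eef_pos: [0.8869, -0.3536, 0.446]
tool_rot: [0.065, 0.151, 0.984, 0.069]
contact_force: [0.1, 0.5, 0.4]
opening: 1.006
grip_force: 0.0
t 5.28 p [ 0.8869 -0.3536  0.446 ] q [-0.466  0.881  0.322  0.179  1.853 -1.675] F [0.1 0.5 0.4] op 1.006 gf 0.0
R cols x,y,z [[-0.946, 0.307, -0.107], [0.289, 0.945, 0.156], [0.149, 0.116, -0.982]]
```

```bash
python3 -m handwheel '[[-1,[-0.09,-0.045,0],0],[-1,[-0.09,-0.045,0],0],[-1,[-0.09,-0.045,0],0],[-1,[-0.09,-0.045,0],0],[-1,[-0.09,-0.045,0],0],[-1,[-0.09,-0.045,0],0],[-1,[-0.09,-0.045,0],0]]'
python3 -c "
from h import *
st()"
```

```text
time_s: 5.87
eef_pos: [0.9329, -0.4698, 0.3976]
tool_rot: [0.154, 0.156, 0.975, 0.045]
contact_force: [-0.3, 0.2, -0.0]
opening: 0.995
grip_force: 0.0
t 5.87 p [ 0.9329 -0.4698  0.3976] q [-0.555  0.95   0.312  0.201  1.623 -1.771] F [-0.3  0.2 -0. ] op 0.995 gf 0.0
R cols x,y,z [[-0.903, 0.319, -0.287], [0.291, 0.947, 0.135], [0.315, 0.039, -0.948]]
```

```bash
python3 -m handwheel '[[-1,[-0.09,-0.045,0],0],[-1,[-0.09,-0.045,0],0],[-1,[-0.09,-0.045,0],0],[-1,[-0.09,-0.045,0],0]]'
cat >> h.py <<'E'
def go(target_grasp, yaw_axis=None, back=0., n=None):
    """print tool-frame shift (units) to bring grasp point to target, backed off along tool z; and yaw so that tool y is perpendicular to yaw_axis"""
    z,R=st(); 
    if yaw_axis is not None:
        b=np.array(yaw_axis); a=-np.arctan((R[:,1]@b)/-(R[:,0]@b)) 
        a=np.arctan2(R[:,1]@b, R[:,0]@b); a=(a+np.pi/2)%np.pi-np.pi/2
        print("yaw units",a/(np.pi/2))
    d=np.array(target_grasp)+R[:,2]*(arm.pinch_z-back)-z["eef_pos"]
    u=R.T@d/.4; print("world d",d.round(4),"units",u.round(4),"min rows",np.linalg.norm(d)/.0417)
E
python3 -c "
from h import *
go((.5314,.2174,.119),(.942,.335,0),.13)"
```

```text
time_s: 6.2
eef_pos: [0.9503, -0.528, 0.3849]
tool_rot: [0.203, 0.16, 0.966, 0.028]
contact_force: [0.4, 0.5, 0.4]
opening: 1.001
grip_force: 0.0
t 6.2 p [ 0.9503 -0.528   0.3849] q [-0.598  0.975  0.312  0.218  1.503 -1.817] F [0.4 0.5 0.4] op 1.001 gf 0.0
R cols x,y,z [[-0.866, 0.32, -0.384], [0.298, 0.947, 0.118], [0.401, -0.012, -0.916]]
yaw units -0.445927797618114
world d [-0.4636  0.7467 -0.164 ] units [ 1.7585  1.3753 -0.1114] min rows 21.44104401713632
```

```bash
python3 -m handwheel '[[-1,[0.04,0.09,-0.02],0],[-1,[0.04,0.09,-0.02],0],[-1,[0.04,0.09,-0.01],0],[-1,[0.04,0.09,0],0],[-1,[0.04,0.09,0],0],[-1,[0.04,0.09,0],0],[-1,[0.04,0.09,0],0],[-1,[0.04,0.09,0],0],[-1,[0.04,0.09,0],0],[-1,[0.04,0.09,0],0]]'
python3 -m handwheel '[[-1,[0.04,0.09,0],0],[-1,[0.04,0.09,0],0],[-1,[0.04,0.09,0],0],[-1,[0.04,0.09,0],0],[-1,[0,0,0],-0.074],[-1,[0,0,0],-0.074],[-1,[0,0,0],-0.074],[-1,[0,0,0],-0.074],[-1,[0,0,0],-0.074],[-1,[0,0,0],-0.074]]'
python3 -c "
from h import *
go((.5314,.2174,.119),(.942,.335,0),.13)"
```

```text
time_s: 7.03
eef_pos: [0.9106, -0.1352, 0.3857]
tool_rot: [0.203, 0.16, 0.966, 0.028]
contact_force: [1.3, 0.7, -0.5]
opening: 1.0
grip_force: 0.0
time_s: 7.87
eef_pos: [0.8984, 0.0201, 0.378]
tool_rot: [0.2, -0.183, 0.962, -0.044]
contact_force: [0.2, 0.3, 0.4]
opening: 1.001
grip_force: 0.0
t 7.87 p [0.8984 0.0201 0.378 ] q [-1.000e-03  3.940e-01  1.236e+00 -1.300e-02  1.099e+00 -1.944e+00] F [0.2 0.3 0.4] op 1.001 gf 0.0
R cols x,y,z [[-0.853, -0.369, -0.369], [-0.334, 0.929, -0.158], [0.401, -0.012, -0.916]]
yaw units 0.0022056617757060747
world d [-0.4116  0.1986 -0.1571] units [ 0.8394  0.867  -0.059 ] min rows 11.589104014737165
```

```bash
python3 -m handwheel '[[-1,[0.07,0.072,-0.005],0],[-1,[0.07,0.072,-0.005],0],[-1,[0.07,0.072,-0.005],0],[-1,[0.07,0.072,-0.005],0],[-1,[0.07,0.072,-0.005],0],[-1,[0.07,0.072,-0.005],0],[-1,[0.07,0.072,-0.005],0],[-1,[0.07,0.072,-0.005],0],[-1,[0.07,0.072,-0.005],0],[-1,[0.07,0.072,-0.005],0]]'
python3 -m handwheel '[[-1,[0.07,0.072,-0.005],0],[-1,[0.07,0.072,-0.005],0],[-1,[0,0,0],0]]'
python3 - <<'E'
from h import *
go((.5314,.2174,.119),(.942,.335,0),0)
ims=[]
for n,(u0,v0) in dict(scene=(240,150),top=(200,120)).items():
    s=arm.snapshot(n)
    im=s["color"].copy(); u=proj(s,(.5314,.2174,.119)); cv2.circle(im,tuple(int(round(x)) for x in u),1,(255,0,255),-1)
    ims.append(cv2.resize(im[v0:v0+130,u0:u0+130],(400,400),interpolation=cv2.INTER_CUBIC))
cv2.imwrite("pics/pre.png",np.hstack(ims))
E
```

```text
time_s: 8.7
eef_pos: [0.5547, 0.1869, 0.2474]
tool_rot: [0.201, -0.18, 0.962, -0.044]
contact_force: [0.4, 0.6, -0.2]
opening: 1.001
grip_force: 0.0
time_s: 8.95
eef_pos: [0.4811, 0.2206, 0.2171]
tool_rot: [0.197, -0.182, 0.962, -0.044]
contact_force: [-1.0, 0.7, 0.1]
opening: 1.0
grip_force: 0.0
t 8.95 p [0.4811 0.2206 0.2171] q [ 0.515 -0.213  2.185 -0.28   0.837 -1.276] F [-1.   0.7  0.1] op 1.0 gf 0.0
R cols x,y,z [[-0.856, -0.367, -0.363], [-0.333, 0.93, -0.156], [0.395, -0.012, -0.919]]
yaw units 0.0013434452934976495
world d [ 0.0577 -0.0034 -0.1153] units [-0.0158 -0.0112  0.3218] min rows 3.0925266436197925
```

View pics/pre.png

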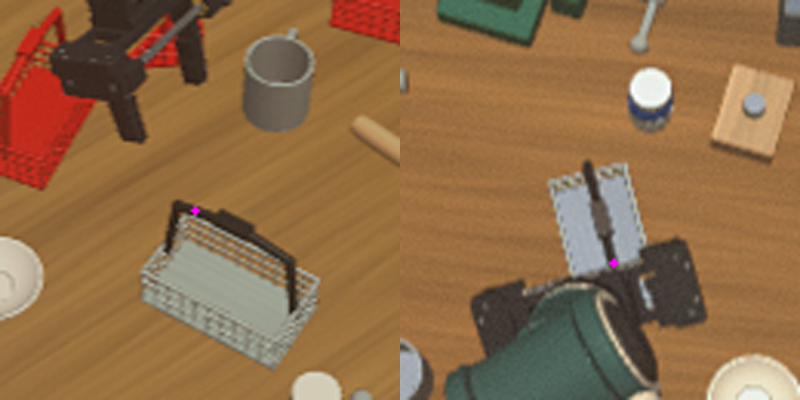

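The magenta target lies on the black bail's near half in both views (about crop (195,211) and (613,263)), and the fingers straddle the bar's line. Now I go in and close.

```bash
python3 -m handwheel '[[-1,[-0.004,-0.003,0.08],0],[-1,[-0.004,-0.003,0.08],0],[-1,[-0.004,-0.003,0.08],0],[-1,[-0.004,-0.002,0.05],0],[-1,[0,0,0.03],0],[1,[0,0,0],0],[1,[0,0,0],0],[1,[0,0,0],0],[1,[0,0,0],0],[1,[0,0,0],0]]'
python3 -m handwheel '[[1,[0,0,0],0],[1,[0,0,0],0]]'
python3 -c "
from h import *
go((.5314,.2174,.119),(.942,.335,0),0)"
```

```text
time_s: 9.88
eef_pos: [0.5472, 0.2172, 0.1097]
tool_rot: [0.202, -0.18, 0.962, -0.043]
contact_force: [-0.2, -0.5, 0.2]
opening: 0.646
grip_force: 0.0
time_s: 10.05
eef_pos: [0.5466, 0.217, 0.1087]
tool_rot: [0.201, -0.18, 0.962, -0.043]
contact_force: [-0.3, -0.4, 0.5]
opening: 0.495
grip_force: 0.0
t 10.05 p [0.5466 0.217  0.1087] q [ 0.441  0.028  2.192 -0.342  0.574 -1.244] F [-0.3 -0.4  0.5] op 0.495 gf 0.0
R cols x,y,z [[-0.854, -0.364, -0.372], [-0.329, 0.931, -0.156], [0.403, -0.011, -0.915]]
yaw units -0.001653417552155374
world d [-0.0077  0.0002 -0.0068] units [0.0226 0.0095 0.0078] min rows 0.24655877696144182
```

```bash
python3 -m handwheel '[[1,[0.02,0.009,0.008],0],[1,[0,0,0],0],[1,[0,0,0],0],[1,[0,0,0],0],[1,[0,0,0],0],[1,[0,0,0],0],[1,[0,0,0],0]]'
python3 -c "
from h import *
go((.5314,.2174,.119),(.942,.335,0),0)"
```

```text
time_s: 10.63
eef_pos: [0.5398, 0.2169, 0.1013]
tool_rot: [0.201, -0.18, 0.962, -0.044]
contact_force: [-1.1, -0.6, 0.5]
opening: 0.084
grip_force: 29.6
t 10.63 p [0.5398 0.2169 0.1013] q [ 0.447  0.028  2.208 -0.354  0.562 -1.225] F [-1.1 -0.6  0.5] op 0.084 gf 29.6
R cols x,y,z [[-0.855, -0.363, -0.37], [-0.328, 0.932, -0.156], [0.402, -0.012, -0.916]]
yaw units -0.0018620571324873736
world d [-0.0009  0.0003  0.0006] units [ 0.001   0.0012 -0.0023] min rows 0.02649645364040235
```

```bash
python3 -m handwheel '[[1,[-0.014,-0.006,-0.035],0],[1,[-0.022,-0.009,-0.055],0],[1,[-0.028,-0.012,-0.069],0],[1,[-0.028,-0.012,-0.069],0],[1,[-0.018,-0.008,-0.046],0],[1,[0,0,0],0]]'
python3 - <<'E'
from h import *
st()
import pickle
ims=[];S={}
for n,(u0,v0) in dict(scene=(260,150),top=(190,120)).items():
    s=arm.snapshot(n);S[n]=s
    ims.append(cv2.resize(s["color"][v0:v0+100,u0:u0+100],(400,400),interpolation=cv2.INTER_CUBIC))
pickle.dump(S,open("s1.pkl","wb"))
cv2.imwrite("pics/lift.png",np.hstack(ims))
E
```

```text
time_s: 11.13
eef_pos: [0.5422, 0.2181, 0.2266]
tool_rot: [0.205, -0.179, 0.961, -0.042]
contact_force: [1.2, 1.5, -1.7]
opening: 0.085
grip_force: 29.8
t 11.13 p [0.5422 0.2181 0.2266] q [ 0.447 -0.121  2.094 -0.258  0.805 -1.347] F [ 1.2  1.5 -1.7] op 0.085 gf 29.8
R cols x,y,z [[-0.852, -0.362, -0.379], [-0.327, 0.932, -0.155], [0.409, -0.008, -0.913]]
```

View pics/lift.png

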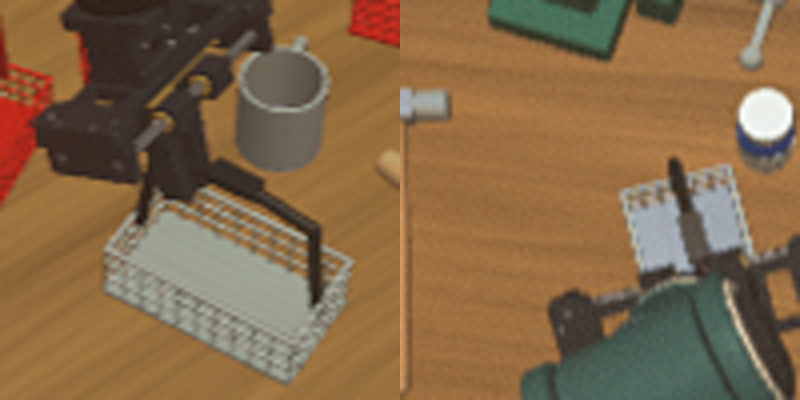

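The basket is held. The pad is at scene (319.5,195) and top (263,179), and the bail's far corner is at scene (339.5,208) and top (259,161). I triangulate these for droop and compute the transfer.

```bash
cat >> h.py <<'E'
def axis(name,z=None): pass
E
python3 - <<'E'
from h import *
import pickle
S=pickle.load(open("s1.pkl","rb"));s,t=S["scene"],S["top"]
p,e=tri(s,(319.5,195),t,(263,179.2)); c,e2=tri(s,(339.5,208),t,(259,160.8)); print(p,e,c,e2,(c-p))
z,R=st(); g=z["eef_pos"]-R[:,2]*.019; print("grasp",g)
# rigid prediction
bx=np.array([.942,.335,0]); print("pred pad top",np.array([.571,.2315,.132])+[.0024,.0012,.125])
# tool-yaw effect: rotate basket about tool z by a (world)
by=np.array([-.335,.942,0])
for u in (0,.1,.2,.3,.4,.45):
    Q=Rn.from_rotvec(R[:,2]*u*np.pi/2).as_matrix(); X=Q@bx; Z=Q@[0,0,1.]
    print(u,"bx",X.round(3),"yaw",np.arctan2(X[1],X[0]).round(3),"bz",Z.round(3),"peak rel grasp",(Q@(bx*.042+np.array([0,0,.0035]))).round(4))
E
```

```text
[0.5728323  0.23555171 0.25102302] 0.0024552629880862653 [0.62964324 0.25526206 0.2374657 ] 0.005539513695956971 [ 0.05681094  0.01971035 -0.01355732]
t 11.23 p [0.5392 0.2167 0.2205] q [ 0.447 -0.117  2.1   -0.259  0.804 -1.346] F [-0.8 -0.1 -4.3] op 0.083 gf 29.9
R cols x,y,z [[-0.855, -0.363, -0.37], [-0.328, 0.932, -0.156], [0.402, -0.012, -0.916]]
grasp [0.53161356 0.21694965 0.23794678]
pred pad top [0.5734 0.2327 0.257 ]
0 bx [0.942 0.335 0.   ] yaw 0.342 bz [0. 0. 1.] peak rel grasp [0.0396 0.0141 0.0035]
0.1 bx [0.98  0.196 0.019] yaw 0.197 bz [-0.006 -0.063  0.998] peak rel grasp [0.0411 0.008  0.0043]
0.2 bx [0.998 0.052 0.028] yaw 0.052 bz [-0.022 -0.124  0.992] peak rel grasp [0.0418 0.0017 0.0047]
0.3 bx [ 0.995 -0.094  0.029] yaw -0.094 bz [-0.045 -0.181  0.982] peak rel grasp [ 0.0416 -0.0046  0.0046]
0.4 bx [ 0.971 -0.237  0.02 ] yaw -0.239 bz [-0.077 -0.234  0.969] peak rel grasp [ 0.0405 -0.0108  0.0042]
0.45 bx [ 0.952 -0.307  0.012] yaw -0.312 bz [-0.096 -0.258  0.961] peak rel grasp [ 0.0396 -0.0138  0.0039]
```

Run:
```python
from h import *
z,R0=arm.read_state(),None; R0=Rn.from_quat(z["tool_rot"],scalar_first=True).as_matrix()
c,s_=np.cos(-.3747),np.sin(-.3747); Sx=np.array([c,s_,0]);Sy=np.array([-s_,c,0]);M=np.stack([Sx,Sy,[0,0,1]])
g=np.linspace
B=np.array([[x,y,zz] for x in g(-.0375,.0375,7) for y in g(-.0935,.0935,15) for zz in g(-.045,-.16,12)])
W=np.array([[.06*np.cos(a),.06*np.sin(a),zz] for a in g(0,6.28,24) for zz in g(-.15,-.4,26)])
def sd(P,lo,hi):
    d=np.maximum(lo-P,P-hi); return (np.linalg.norm(np.maximum(d,0),axis=1)+np.minimum(d.max(1),0)).min()
for u in (.1,.2,.3,.4):
    Q=Rn.from_rotvec(R0[:,2]*u*np.pi/2).as_matrix(); R=Q@R0
    off=Q@np.array([.942*.042,.335*.042,-.0015-.000])  # grasp -> bail_peak underside... 
    off=Q@(np.array([.942*.042,.335*.042,125e-3-.1216]))
    for px in(0,-.015):
      for py in(0,.02):
        out=[]
        for dz in(0,.025):
            gp=np.array([px,py,.185+dz])-M@off
            out+= [round(1e3*sd((M@R@X.T).T+gp,np.array([-.038,-.175,.313]),np.array([.038,.025,.339]))) for X in(B,W)]
        print(u,px,py,"body,wrist at seat / +25mm:",out)
```

```text
0.1 0 0 body,wrist at seat / +25mm: [-12, 1, -13, 19]
0.1 0 0.02 body,wrist at seat / +25mm: [-12, 1, -13, 19]
0.1 -0.015 0 body,wrist at seat / +25mm: [-9, 14, -12, 28]
0.1 -0.015 0.02 body,wrist at seat / +25mm: [-9, 14, -12, 28]
0.2 0 0 body,wrist at seat / +25mm: [-13, 2, -12, 21]
0.2 0 0.02 body,wrist at seat / +25mm: [-13, 2, -12, 21]
0.2 -0.015 0 body,wrist at seat / +25mm: [-3, 17, -9, 30]
0.2 -0.015 0.02 body,wrist at seat / +25mm: [-3, 17, -9, 30]
0.3 0 0 body,wrist at seat / +25mm: [-4, 4, -12, 22]
0.3 0 0.02 body,wrist at seat / +25mm: [-4, 4, -12, 22]
0.3 -0.015 0 body,wrist at seat / +25mm: [8, 19, -1, 31]
0.3 -0.015 0.02 body,wrist at seat / +25mm: [8, 19, -1, 31]
0.4 0 0 body,wrist at seat / +25mm: [9, 5, 1, 23]
0.4 0 0.02 body,wrist at seat / +25mm: [9, 5, 1, 23]
0.4 -0.015 0 body,wrist at seat / +25mm: [22, 20, 13, 32]
0.4 -0.015 0.02 body,wrist at seat / +25mm: [22, 20, 13, 32]
```

```bash
python3 -m handwheel '[[1,[0,0,0],0.075],[1,[0,0,0],0.075],[1,[0,0,0],0.075],[1,[0,0,0],0.075],[1,[0,0,0],0.075],[1,[0,0,0],0.075]]'
cat >> h.py <<'E'
C,D=np.cos(-.3747),np.sin(-.3747)
def stand(p): # stand frame (m) -> world
    return np.array([.5878+C*p[0]-D*p[1],-.1658+D*p[0]+C*p[1],p[2]])
TP=None
def peak_tool(): # bail_peak in tool axes relative to grasp: fixed at grasp
    R=np.array([[-.855,-.328,.402],[-.363,.932,-.012],[-.37,-.156,-.916]])
    return R.T@np.array([.942*.042,.335*.042,.0034])
def gopeak(p):
    z,R=st(); pk=z["eef_pos"]-.019*R[:,2]+R@peak_tool()
    w=pk-np.array([.5878,-.1658,0]); print("peak now world",pk.round(4),"stand",np.round([C*w[0]+D*w[1],-D*w[0]+C*w[1],w[2]],4))
    d=stand(p)-pk; u=R.T@d/.4; print("units",u.round(4),"rows",np.linalg.norm(d)/.0417)
E
python3 -c "
from h import *
gopeak((-.015,.16,.215))"
```

```text
time_s: 11.73
eef_pos: [0.5371, 0.2157, 0.2162]
tool_rot: [0.2, 0.167, 0.965, 0.027]
contact_force: [0.1, -0.0, -4.2]
opening: 0.088
grip_force: 29.8
t 11.73 p [0.5371 0.2157 0.2162] q [ 0.447 -0.114  2.104 -0.259  0.804 -0.634] F [ 0.1 -0.  -4.2] op 0.088 gf 29.8
R cols x,y,z [[-0.864, 0.333, -0.377], [0.311, 0.943, 0.119], [0.396, -0.015, -0.918]]
peak now world [0.5692 0.202  0.2371] stand [-0.1519  0.3355  0.2371]
units [-0.2933 -0.4605  0.1211] rows 5.364304384732265
```

```bash
python3 -m handwheel '[[1,[-0.03,-0.04,0.012],0],[1,[-0.042,-0.066,0.017],0],[1,[-0.042,-0.066,0.017],0],[1,[-0.042,-0.066,0.017],0],[1,[-0.042,-0.066,0.017],0],[1,[-0.042,-0.066,0.017],0],[1,[-0.042,-0.066,0.017],0],[1,[-0.015,-0.025,0.007],0],[1,[0,0,0],0]]'
python3 - <<'E'
from h import *
gopeak((-.015,.005,.213))
import pickle
ims=[];S={}
for n,(u0,v0) in dict(scene=(160,200),top=(290,120)).items():
    s=arm.snapshot(n);S[n]=s
    ims.append(cv2.resize(s["color"][v0:v0+133,u0:u0+133],(400,400),interpolation=cv2.INTER_CUBIC))
pickle.dump(S,open("s2.pkl","wb"))
cv2.imwrite("pics/prehook.png",np.hstack(ims))
E
```

```text
time_s: 12.48
eef_pos: [0.6031, -0.0001, 0.1947]
tool_rot: [0.2, 0.166, 0.965, 0.027]
contact_force: [-0.8, -0.4, -3.9]
opening: 0.08
grip_force: 29.9
t 12.48 p [ 6.031e-01 -1.000e-04  1.947e-01] q [-0.043 -0.073  2.109  0.005  0.7   -1.276] F [-0.8 -0.4 -3.9] op 0.08 gf 29.9
R cols x,y,z [[-0.865, 0.332, -0.377], [0.31, 0.943, 0.119], [0.395, -0.014, -0.919]]
peak now world [ 0.6352 -0.0137  0.2156] stand [-0.0116  0.1589  0.2156]
units [ 0.0134 -0.3817 -0.0477] rows 3.6922309016646833
```

View pics/prehook.png

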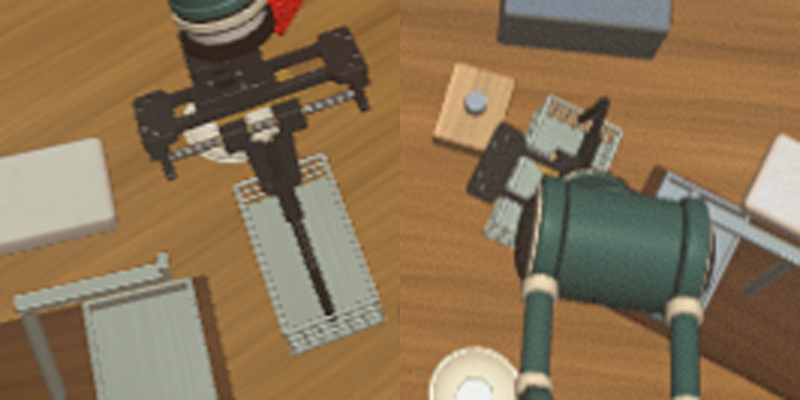

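Run:
```python
from h import *
import pickle
S=pickle.load(open("s2.pkl","rb"));t,s=S["top"],S["scene"]
z,R=st(); p=np.array(z["eef_pos"])
for L in np.arange(.2,.5,.04): 
    q=p-L*R[:,2]; print(L.round(2),q.round(3),proj(t,q).round(1))
print("f",K(t)[0])
pk=p-.019*R[:,2]+R@peak_tool()
up=Rn.from_rotvec(R[:,2]*0).as_matrix()
print("peak in scene crop",((proj(s,pk)-[160,200])*3).round(),"near/far corner dir +60mm", ((proj(s,pk+.06*np.array([.952,-.307,-.18]))-[160,200])*3).round())
print("tip",((proj(s,stand((0,.05,.199)))-[160,200])*3).round(),"post",((proj(s,stand((0,-.069,.185)))-[160,200])*3).round(), "lamp top (-38,25)",((proj(s,stand((-.038,.025,.339)))-[160,200])*3).round(),"(38,25)",((proj(s,stand((.038,.025,.339)))-[160,200])*3).round())
```

```text
t 12.58 p [0.6029 0.0025 0.1957] q [-0.039 -0.075  2.109  0.006  0.701 -1.274] F [-0.9  0.  -3. ] op 0.082 gf 29.9
R cols x,y,z [[-0.865, 0.33, -0.377], [0.308, 0.944, 0.12], [0.396, -0.012, -0.918]]
0.2 [0.524 0.005 0.379] [352.9 193.4]
0.24 [0.508 0.005 0.416] [354.8 195.9]
0.28 [0.492 0.006 0.453] [356.9 198.7]
0.32 [0.476 0.006 0.49 ] [359.2 201.7]
0.36 [0.46  0.007 0.526] [361.7 205. ]
0.4 [0.445 0.007 0.563] [364.4 208.6]
0.44 [0.429 0.008 0.6  ] [367.4 212.5]
0.48 [0.413 0.008 0.636] [370.6 216.9]
f 431.00402179652866
peak in scene crop [289. 200.] near/far corner dir +60mm [312. 268.]
tip [161. 257.] post [ 17. 301.] lamp top (-38,25) [ 97. 129.] (38,25) [114. 213.]
```

Tip and post observations match the fit, and the pad predicted at (289,200) is consistent with the image. The wrist stays well above the lamp. I slide in along −y.

```bash
python3 -m handwheel '[[1,[0.002,-0.03,-0.004],0],[1,[0.002,-0.05,-0.006],0],[1,[0.002,-0.06,-0.008],0],[1,[0.002,-0.06,-0.008],0],[1,[0.002,-0.05,-0.006],0],[1,[0,0,0],0]]'
python3 -c "
from h import *
gopeak((-.015,.005,.213))"
```

```text
time_s: 13.08
eef_pos: [0.5639, -0.0907, 0.1957]
tool_rot: [0.202, 0.165, 0.965, 0.028]
contact_force: [0.3, -0.1, -2.9]
opening: 0.08
grip_force: 29.9
t 13.08 p [ 0.5639 -0.0907  0.1957] q [-0.257 -0.14   2.168  0.136  0.717 -1.574] F [ 0.3 -0.1 -2.9] op 0.08 gf 29.9
R cols x,y,z [[-0.864, 0.329, -0.38], [0.306, 0.944, 0.121], [0.399, -0.012, -0.917]]
peak now world [ 0.596  -0.1042  0.2168] stand [-0.0149  0.0603  0.2168]
units [ 0.0052 -0.1381 -0.01  ] rows 1.3289507045216828
```

```bash
python3 -m handwheel '[[1,[0.001,-0.035,-0.003],0],[1,[0.001,-0.04,-0.003],0],[1,[0.001,-0.04,-0.003],0],[1,[0.001,-0.02,-0.001],0],[1,[0,0,0],0]]'
python3 - <<'E'
from h import *
gopeak((-.015,.005,.187))
ims=[]
for n,(u0,v0) in dict(scene=(130,210),top=(340,120)).items():
    s=arm.snapshot(n)
    ims.append(cv2.resize(s["color"][v0:v0+133,u0:u0+133],(400,400),interpolation=cv2.INTER_CUBIC))
cv2.imwrite("pics/over.png",np.hstack(ims))
E
```

```text
time_s: 13.5
eef_pos: [0.5458, -0.1401, 0.193]
tool_rot: [0.202, 0.165, 0.965, 0.029]
contact_force: [0.6, -0.1, -3.4]
opening: 0.082
grip_force: 29.8
t 13.5 p [ 0.5458 -0.1401  0.193 ] q [-0.379 -0.148  2.18   0.207  0.731 -1.74 ] F [ 0.6 -0.1 -3.4] op 0.082 gf 29.8
R cols x,y,z [[-0.864, 0.329, -0.381], [0.306, 0.944, 0.122], [0.4, -0.011, -0.916]]
peak now world [ 0.5779 -0.1536  0.2141] stand [-0.0137  0.0077  0.2141]
units [ 0.0289 -0.0147  0.0599] rows 0.6533439857609058
```

View pics/over.png

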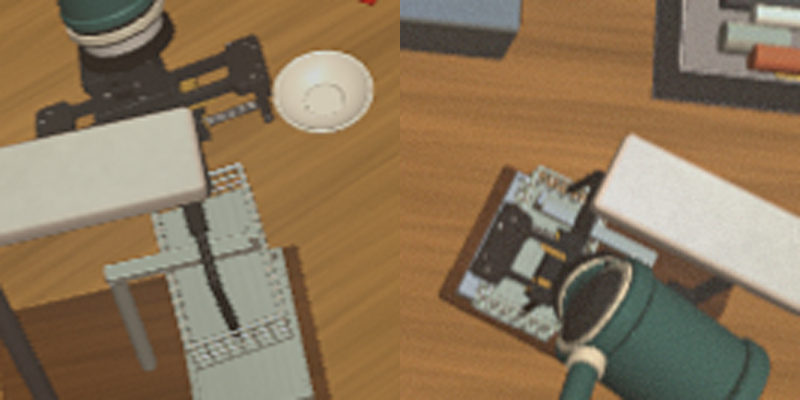

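The scene view shows the bail over the bar between post (115,270) and tip (257,240), clear of the lamp. I lower it gently.

```bash
python3 -m handwheel '[[1,[0.006,-0.003,0.012],0],[1,[0.006,-0.003,0.014],0],[1,[0.006,-0.003,0.014],0],[1,[0.006,-0.003,0.012],0],[1,[0,0,0],0]]'
python3 -c "
from h import *
gopeak((-.015,.005,.183))"
```

```text
time_s: 14.02
eef_pos: [0.5441, -0.1413, 0.1685]
tool_rot: [0.202, 0.164, 0.965, 0.029]
contact_force: [0.5, -0.1, -3.2]
opening: 0.079
grip_force: 29.8
t 14.02 p [ 0.5441 -0.1413  0.1685] q [-0.383 -0.122  2.206  0.223  0.682 -1.764] F [ 0.5 -0.1 -3.2] op 0.079 gf 29.8
R cols x,y,z [[-0.865, 0.329, -0.38], [0.305, 0.944, 0.122], [0.399, -0.01, -0.917]]
peak now world [ 0.5762 -0.1548  0.1896] stand [-0.0148  0.006   0.1896]
units [ 0.0068 -0.0044  0.0146] rows 0.15989374301964662
```

```bash
python3 -m handwheel '[[1,[0.004,-0.001,0.009],0],[1,[0.004,-0.001,0.009],0],[1,[0,0,0],0]]'
python3 -m handwheel '[[1,[0.003,-0.001,0.006],0],[1,[0,0,0],0]]'
```

```text
time_s: 14.27
eef_pos: [0.5459, -0.1421, 0.1633]
tool_rot: [0.204, 0.164, 0.965, 0.028]
contact_force: [-0.4, 0.4, 0.3]
opening: 0.079
grip_force: 29.5
time_s: 14.43
eef_pos: [0.5461, -0.1423, 0.1614]
tool_rot: [0.205, 0.164, 0.964, 0.028]
contact_force: [-0.1, 0.3, 2.5]
opening: 0.082
grip_force: 29.5
```

The load is now on the hook. I release.

```bash
python3 -m handwheel '[[0.3,[0,0,0],0],[0.3,[0,0,0],0],[0.3,[0,0,0],0],[0.3,[0,0,0],0],[0.3,[0,0,0],0],[0.3,[0,0,0],0],[0.3,[0,0,0],0],[0.3,[0,0,0],0]]'
python3 - <<'E'
from h import *
st()
ims=[]
for n,(u0,v0) in dict(scene=(130,210),top=(340,120)).items():
    s=arm.snapshot(n)
    ims.append(cv2.resize(s["color"][v0:v0+133,u0:u0+133],(400,400),interpolation=cv2.INTER_CUBIC))
cv2.imwrite("pics/rel.png",np.hstack(ims))
E
```

```text
time_s: 15.1
eef_pos: [0.5448, -0.1418, 0.16]
tool_rot: [0.203, 0.164, 0.965, 0.029]
contact_force: [-0.3, 0.6, 1.0]
opening: 0.347
grip_force: 0.0
t 15.1 p [ 0.5448 -0.1418  0.16  ] q [-0.383 -0.111  2.215  0.229  0.66  -1.772] F [-0.3  0.6  1. ] op 0.347 gf 0.0
R cols x,y,z [[-0.863, 0.328, -0.383], [0.305, 0.944, 0.122], [0.402, -0.012, -0.916]]
```

View pics/rel.png

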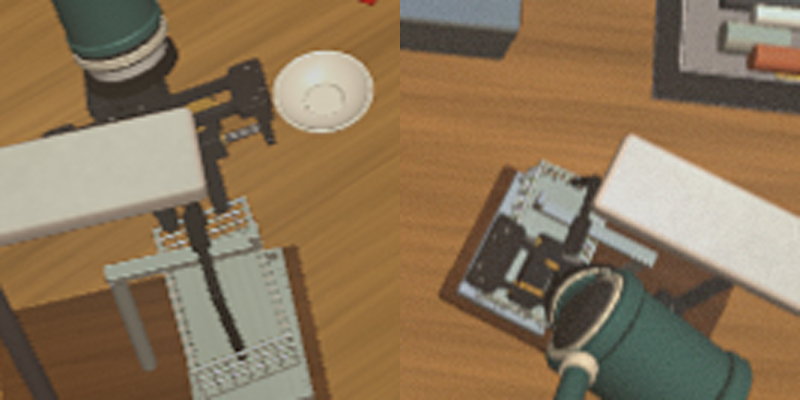

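It hangs on the bar near (205,250) in the crop. I open wider and withdraw up and back along the tool axis.

```bash
python3 -m handwheel '[[-0.3,[0,0,0],0],[-0.3,[0,0,0],0],[-0.3,[0,0,0],0],[-0.3,[0.005,0,-0.03],0],[-0.3,[0.01,0,-0.04],0],[-0.3,[0.02,0,-0.04],0],[-0.3,[0.05,0,-0.04],0],[-0.3,[0.07,0,-0.04],0],[-0.3,[0.07,0,-0.04],0],[-0.3,[0,0,0],0]]'
python3 -m handwheel '[[-0.3,[0,0,0],0],[-0.3,[0,0,0],0],[-0.3,[0,0,0],0],[-0.3,[0,0,0],0],[-0.3,[0,0,0],0],[-0.3,[0,0,0],0],[-0.3,[0,0,0],0],[-0.3,[0,0,0],0],[-0.3,[0,0,0],0],[-0.3,[0,0,0],0]]'
python3 - <<'E'
from h import *
st()
import time
A=[arm.snapshot("scene"),arm.snapshot("top")]
for _ in range(6): B=arm.snapshot("scene")
print("diff",np.abs(A[0]["color"].astype(int)-B["color"])[210:343,130:263].mean())
ims=[cv2.resize(s["color"][v0:v0+133,u0:u0+133],(400,400),interpolation=cv2.INTER_CUBIC) for s,(u0,v0) in zip(A,((130,210),(340,120)))]
cv2.imwrite("pics/fin.png",np.hstack(ims))
E
```

```text
time_s: 16.03
eef_pos: [0.4266, -0.1097, 0.2098]
tool_rot: [0.203, 0.164, 0.965, 0.029]
contact_force: [0.0, -0.3, -1.3]
opening: 0.65
grip_force: 0.0
time_s: 16.87
eef_pos: [0.4302, -0.1112, 0.2098]
tool_rot: [0.203, 0.164, 0.965, 0.029]
contact_force: [0.7, -0.6, 0.3]
opening: 0.648
grip_force: 0.0
t 16.87 p [ 0.4302 -0.1112  0.2098] q [-0.43  -0.446  2.361  0.21   0.854 -1.772] F [ 0.7 -0.6  0.3] op 0.648 gf 0.0
R cols x,y,z [[-0.863, 0.328, -0.383], [0.305, 0.944, 0.122], [0.402, -0.012, -0.916]]
diff 2.9564701226751087
```

View pics/fin.png

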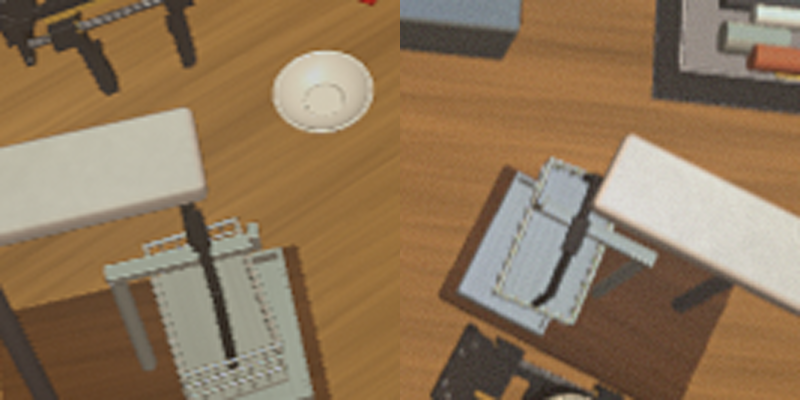

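It hangs on the hook with the gripper clear. I let it settle, then check motion and tilt numerically.

```bash
for i in 1 2 3; do python3 -m handwheel '[[-0.3,[0,0,0],0],[-0.3,[0,0,0],0],[-0.3,[0,0,0],0],[-0.3,[0,0,0],0],[-0.3,[0,0,0],0],[-0.3,[0,0,0],0],[-0.3,[0,0,0],0],[-0.3,[0,0,0],0],[-0.3,[0,0,0],0],[-0.3,[0,0,0],0]]' >/dev/null; done
python3 - <<'E'
from h import *
A=arm.snapshot("scene"); T=arm.snapshot("top")
for i in range(5):
    B=arm.snapshot("scene"); d=np.abs(A["color"].astype(int)-B["color"]); print("basket",d[280:343,170:240].mean().round(2),"bench",d[300:360,20:90].mean().round(2))
import pickle; pickle.dump((A,T),open("s3.pkl","wb"))
ims=[cv2.resize(s["color"][v0:v0+80,u0:u0+80],(400,400),interpolation=cv2.INTER_CUBIC) for s,(u0,v0) in zip((A,T),((165,270),(365,160)))]
cv2.imwrite("pics/settle.png",np.hstack(ims))
E
```

```text
basket 1.01 bench 0.83
basket 1.01 bench 0.83
basket 1.01 bench 0.82
basket 1.01 bench 0.83
basket 1.01 bench 0.84
```

View pics/settle.png

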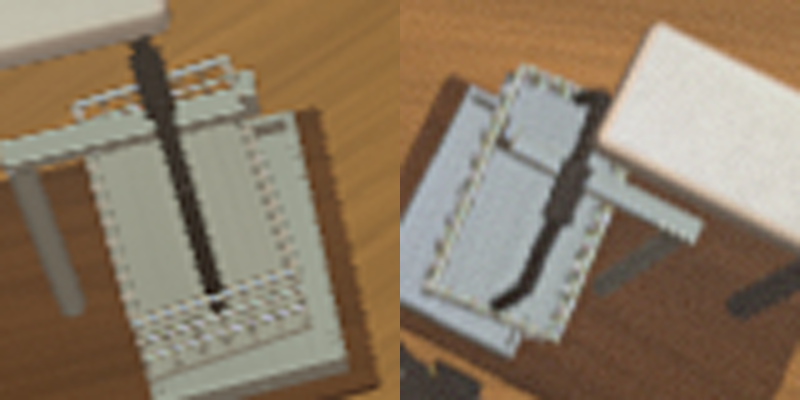

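Run:
```python
from h import *
import pickle
from scipy.optimize import least_squares
s,t=pickle.load(open("s3.pkl","rb"))
o=[(s,(195.4,287.6),(0,0,135)),(t,(399,198),(0,0,135)),(t,(390,217),(-60,0,121)),(t,(389.4,173.6),(75,42.5,50)),(t,(370,217.4),(-75,42.5,50)),(t,(397.4,227.6),(-75,-42.5,50)),
(s,(225,325),(75,42.5,50)),(s,(192,335),(75,-42.5,50)),(s,(180,291.6),(-75,-42.5,50)),(s,(211,282.4),(-75,42.5,50)),(s,(208.5,331.5),(70,0,45))]
f=lambda q:np.concatenate([proj(v,q[:3]+Rn.from_rotvec(q[3:]).apply(np.array(p)/1e3))-u for v,u,p in o])
r=least_squares(f,[.575,-.155,.06,0,0,-.4],loss="soft_l1"); q=r.x
R=Rn.from_rotvec(q[3:]).as_matrix(); pk=q[:3]+R@[0,0,.125]; w=pk-[.5878,-.1658,.185]
print(r.fun.reshape(-1,2).round(1).tolist()); print("tilt",np.arccos(R[2,2]),"zaxis",R[:,2],"peak in stand",C*w[0]+D*w[1],-D*w[0]+C*w[1],w[2])
```

```text
[[-0.1, -0.4], [-0.3, -0.1], [-0.2, 0.3], [-0.4, -1.3], [0.4, -0.2], [-1.0, 0.3], [0.1, 0.6], [-0.3, 1.9], [-0.4, 0.2], [-0.3, -0.5], [-0.1, -0.7]]
tilt 0.17604942682639618 zaxis [-0.16968615  0.04337204  0.98454328] peak in stand -0.011771468341872026 0.00621131809349053 -0.005721054054933283
```

```bash
python3 -c "
from bench import arm
print(arm.job_done())"
```

```text
the job is handed in; nothing more can be done
None
```

The basket hangs at rest by its black handle on the hook, about 10 degrees off level (limit 23) by my camera fit, with the gripper clear of it; I handed the job in at about 20 s, and the hand-in returned no verdict.

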